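# Bring the open bay of the lamp frame round to the front

## Robot

A 6-joint arm with a two-finger parallel gripper is mounted at the origin on the work surface. World frame = base frame: x ahead of the robot, y to its left, z up, the work surface at z = 0. Lengths are in m, angles in rad, forces in N, time in s.
With the tool pointing down it reaches from about 0.3 to 0.775 m from the base axis. Payload 14.6 kg.
Tool frame: the origin (TCP) lies midway between the tips of the shut fingers; the grasp point (between the pads) lies 19 mm behind it; z points along the fingers, y is the line along which they close (so a half turn about z gives the same grasp; the last joint's range is limited). The gripper opens to 94 mm and grips with 3 to 60 N. Pads are 16 mm wide; open, the fingers measure 119 mm over their backs; the gripper's body (75 mm by 177 mm) begins 78 mm behind the grasp point.
Start: joints at [-1.233, 0.3, 1.521, -0, 1.321, -0.067], TCP at [0.217, -0.506, 0.205] pointing down, gripper open.
Joint ranges: [-3.03, 3.03], [-0.79, 2.21], [0.23, 2.52], [-1.04, 4.18], [0, 3.07], [-2.55, 2.55]. Speed limits (rad/s): [2.22, 2.22, 2.57, 3.14, 3.14, 3.14].

## Interface

Orientations are given as [roll, pitch, yaw] about the fixed x, y, z axes, in that order (R = Rz(yaw) Ry(pitch) Rx(roll)).
In Python, from station import * gives the robot as it stands.
- The arm moves only by the tool send_rows, never from a script. Its argument "targets" is a list of rows, each an object of numbers: "x", "y", "z": the shift along the world's x, y, z in units of 0.2 m (1.0 is 0.2 m); "spin": the turn about the world's z in units of pi/2 rad (1.0 is pi/2 rad); "claw": the finger opening in mm, from 0 to 94. A call has 1 to 20 rows; each row shifts and turns the commanded pose from where the row before left it; what a row does not reach is not made up. A row lasts 1/10 s, in which the tool goes at most 50 mm and 8.59 degrees, less where a joint would pass 70% of its speed; a pose out of reach is approached as far as the arm can. A call with a number of a shift or a turn outside -1 to 1 is refused whole. A call with a gripper value outside its range is refused whole. The fingers move at their own pace and stop on an object; "force" is the grip in N (left out, the last holds). Time passes only in rows, so rows that do not move let the fingers close. It gives the time, the measured TCP pose, the force, the opening and the grip force at its end, in the units of the state.
- get_obs(): the state, without advancing time (a new reading comes with each control period).
- camera(name): name is "side" or "top"; returns the picture (400x640x3 uint8, blue, green, red); there is no depth.
- camera_model(name): a dict with "fovy" (degrees; the focal length in pixels is half the picture's height over the tangent of half this angle, whatever the lens; pixels are square), "cx", "cy" (the principal point, pixels), "T" (4x4, takes a point from camera to world coordinates). Camera axes: x right, y down, z forward; pixel columns grow to the right and rows downward; lengths in m; the calibration is good to about 2 mm. A picture is of the moment at which its call begins. camera_model takes no time and is no camera call.
- hand_in(): hands the job in; it is judged then, once.
The state is a dict: "time_s": time; "qpos": joint angles; "joint_vel": joint speeds; "tau": joint torques, N m; "ee_pos": TCP position; "eef_rot": TCP orientation; "force": force on the tool from outside, world axes, zero at the start; "moment": the same for the moment, N m; "grip_width": finger opening in m; "grip_force": force on a finger pad.
Only numpy, scipy, OpenCV 4.12 (cv2) and the standard library are available. Lean on these libraries where they do the work, as an engineer would, in place of code of your own. Each camera call takes 0.05 s, during which the arm holds its last target. There are 200 camera calls.

## Task

The last glass panel goes into the lamp frame next: with a fingertip on the rim of the turntable, push the wheel gently round until the one open bay of the lamp frame faces squarely to the front of the bench, straight out over the long edge on the robot's side. The frame is only tacked together and just stands loose on the wheel, so do not touch, lift or shift it, leave everything else on the bench where it is, and finish clear of everything with the wheel at rest.

Things in the scene. Friction and masses are not known exactly. Their poses are not given: they have to be found in the camera images.
- turntable: Fixed foot of the turntable: dark steel disc 190 mm across, 9 mm high at its edge, with a bearing post 60 mm across; it does not move. Origin: on the turning axis, at bench level. Its axes are always parallel to the robot base's axes, so its -x is the front: square to the bench's front edge, wherever the turntable stands, and not aimed at the robot's base.
- wheel_centre (a point): Point on the turning axis level with the wheel's upper wooden face, 64 mm above the bench. The wheel is plywood, 310 mm across and 18 mm thick (underside 46 mm above the bench, nothing beneath its outer 60 mm, so a fingertip may reach down past the rim). A black rubber mat 256 mm across on it rises to 66 mm above the bench.
- wheel (a joint): Angle of the wheel, rad, unlimited, growing counter-clockwise from above; light drag (0.9 N at the rim), no spring, stops almost at once when let go. Its rim has 8 thumb notches, open above and below: 43 mm wide at the mouth, 30 mm at the floor, 18 mm deep (floor 137 mm, rim 155 mm from the axis), centred at joint value + k x 45 degrees counter-clockwise from +x; 78 mm of rim between them.
- lamp_frame: Six-sided cone-shaped lamp shade of grey lead bars, 0.6 kg, standing loose on the mat, about central, turning with the wheel: 200 mm across the bottom corners, 70 mm across the top, 80 mm high (top 146 mm above the bench). Five sides hold cream glass, one is open. Origin: on its axis at its underside. Its x axis points level out through the open bay, z up; at any angle to the notches.
- open_bay (a point): Middle of the bottom bar of the open bay, 87 mm from the lamp frame's axis along its x axis and 4 mm above its underside. Seen from above, this is the direction that has to point to the front.
- plier: Steel grozing plier lying loose on the bench beyond the wheel's left (+y) side, jaws towards its +x: it reaches from 100 mm behind its origin to 65 mm ahead of it along its x, 61 mm wide, 15 mm high; origin on the bench. Not to be moved.
- shard_tray: Green plastic tray of glass shards, 160 mm (its x) by 110 mm by 28 mm high, loose on the bench by the wheel's right (-y) side; origin at the centre of its underside. Not to be moved.
- foil_roll: Roll of copper foil lying flat, 68 mm across, 13 mm high, loose on the bench to the front right of the wheel; origin at the centre of its underside. Not to be moved.
- flux_brush: Small flux brush lying on the bench to the front left of the wheel, 160 mm long (along its x), 13 mm wide, 10 mm high; origin at its middle, on the bench. Not to be moved.
- tile: White ceramic tile, 200 by 200 by 8 mm, loose on the bench far to the left; origin at the centre of its underside. The lamp's last glass panel lies on it. Not to be moved.
- glass_panel: The last glass panel, a came-edged trapezium 94 mm long (along its x), 100 mm and 37 mm wide at its ends, 6 mm thick, lying on the tile; origin at the centre of its underside. Not to be moved.
- black_case: Black plastic container with a sliding door, door partly open, 120 mm (its x; the open door overhangs 36 mm at its -x end) by 160 mm by 58 mm high, loose on the bench far to the right; origin at the centre of its underside. Not to be moved.
Things that resemble listed ones, but are neither listed nor needed, are in the scene too. Leave any blue or purple look-alike of the lamp_frame alone.

How it is judged:
By the outcome, as a careful person would: the job done as asked, in the order asked, and still so for the second after the job is handed in, with the robot touching nothing.
It also fails if it takes over 58 s, if anything falls off the work surface, if the arm or the gripper's body presses on something with over 40 N, if the wrist force passes 120 N, or if a joint passes its speed limit or range.

## Working session

There is one attempt and no reset: what is moved stays moved. The work goes in short steps, Python scripts to look and compute and a tool call to move; the robot and the scene stay as the last step left them, time stands still between calls to the robot, and variables do not carry over. Pictures are saved under pics/ and viewed, at most 10 in all, crops included, and the job is handed in when it is done.

Besides the shell and the picture viewer there is one more tool, called after "Request:" by a JSON object that holds its "fn" and its "kwargs", one argument or row to a line. send_rows: Moves the arm, as the interface text tells. Its arguments: {"type":"object","properties":{"targets":{"type":"array"},"force":{"type":"number"}},"required":["targets"]}

```bash
mkdir -p pics
python3 - <<'E'
from station import *
import cv2
for n in("top","side"):
    cv2.imwrite(f"pics/{n}0.png",camera(n)); m=camera_model(n); print(n,m["fovy"],m["cx"],m["cy"],m["T"])
print(get_obs())
E
```

```text
top 49.073262221964875 322.23312902215974 200.3303191985113 [[ 0.01820969 -0.99738334  0.06996342  0.3682286 ]
 [-0.99958104 -0.01973501 -0.02117268  0.0135384 ]
 [ 0.022498   -0.06954856 -0.99732484  1.44478416]
 [ 0.          0.          0.          1.        ]]
side 49.064736423264705 324.2701579644843 201.21096511516802 [[-0.97815939 -0.10672585  0.17836421  0.2085691 ]
 [-0.20752808  0.54965001 -0.80920761  1.19907176]
 [-0.01167452 -0.82854961 -0.55979394  0.89662538]
 [ 0.          0.          0.          1.        ]]
{'time_s': 0.1, 'qpos': array([-1.23258803e+00,  3.00413514e-01,  1.52153037e+00, -1.27316330e-05,
        1.32072239e+00, -6.66177048e-02]), 'joint_vel': array([ 0.00166868, -0.00312836, -0.00121395,  0.00045506,  0.00043752,
        0.00057277]), 'tau': array([ 1.55457914e-03, -5.32649946e+01, -3.53286195e+01,  7.10146339e-02,
        2.34560575e-02, -6.10813800e-05]), 'ee_pos': array([ 0.21652544, -0.50531663,  0.20493938]), 'eef_rot': array([-3.14052060e+00, -5.91639165e-05,  4.04829125e-01]), 'force': array([ 0.5319689 , -0.02380259,  0.69495293]), 'moment': array([-0.03579047,  0.00972852,  0.02293724]), 'grip_force': 0.0, 'grip_width': 0.09399710363952204}
```

View pics/top0.png

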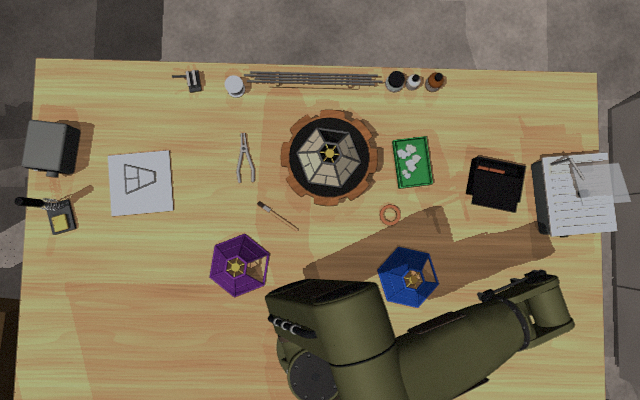

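View pics/side0.png

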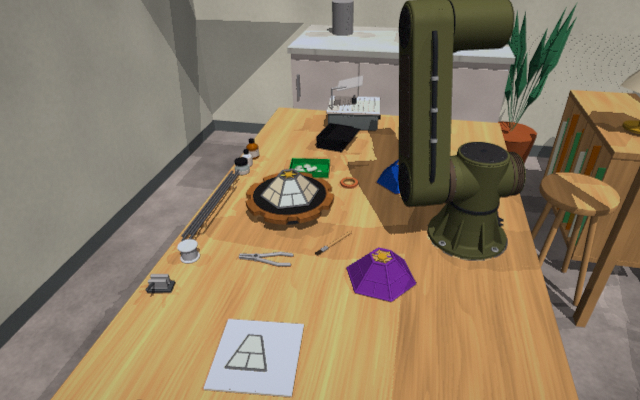

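The top view shows the wheel at about pixel (331,156), the lamp frame on it, and a dark gap in the frame's upper right, near (353,137). The tray is at (411,162), the foil at (390,214), the brush at (278,215) and the plier at (245,158). The side view agrees. Next I'll zoom in and measure.

```bash
cat > h.py <<'E'
from station import *
import cv2, numpy as np
def ray(n,uv,z):
    m=camera_model(n); f=200/np.tan(np.radians(m["fovy"]/2)); uv=np.atleast_2d(uv).astype(float); T=m["T"]
    d=np.c_[(uv[:,0]-m["cx"])/f,(uv[:,1]-m["cy"])/f,np.ones(len(uv))]@T[:3,:3].T; o=T[:3,3]
    return (o+d*((z-o[2])/d[:,2])[:,None])[:,:2]
def proj(n,P):
    m=camera_model(n); f=200/np.tan(np.radians(m["fovy"]/2)); T=np.linalg.inv(m["T"]); P=np.atleast_2d(P)
    c=P@T[:3,:3].T+T[:3,3]; return np.c_[c[:,0]/c[:,2]*f+m["cx"],c[:,1]/c[:,2]*f+m["cy"]]
def mat(im,n="top"):
    # black mat+frame blob -> outline circle centre at z=.066
    x=im[90:220,270:395] 
    g=(x.max(2)<60).astype(np.uint8)
    k=cv2.connectedComponentsWithStats(g)
    i=1+np.argmax(k[2][1:,4]); c,_=cv2.findContours((k[1]==i).astype(np.uint8),cv2.RETR_EXTERNAL,cv2.CHAIN_APPROX_NONE)
    p=cv2.convexHull(max(c,key=len))[:,0]+[270,90]
    w=ray(n,p,.066); (cx,cy),r=cv2.minEnclosingCircle(w.astype(np.float32))
    A=np.c_[2*w,np.ones(len(w))]; s=np.linalg.lstsq(A,(w**2).sum(1),rcond=None)[0]
    return s[:2],np.sqrt(s[2]+s[0]**2+s[1]**2)
E
python3 - <<'E'
from h import *
im=cv2.imread("pics/top0.png"); print(mat(im))
cv2.imwrite("pics/z0.png",cv2.resize(im[100:212,275:387],None,fx=5,fy=5,interpolation=cv2.INTER_CUBIC))
for n,uv,z in(("tray",[[392,138],[427,135],[431,186],[398,189]],.028),("foil",[390,214],.01),("brush",[[258,203],[298,229]],.005),("plier",[[245,133],[238,181],[254,181]],.01)): print(n,ray("top",uv,z).round(3).tolist())
E
```

```text
(array([ 0.60438884, -0.0337688 ]), np.float64(0.1264422410183933))
tray [[0.677, -0.242], [0.69, -0.358], [0.522, -0.371], [0.51, -0.263]]
foil [[0.428, -0.241]]
brush [[0.456, 0.194], [0.374, 0.061]]
plier [[0.687, 0.242], [0.527, 0.26], [0.528, 0.208]]
```

View pics/z0.png

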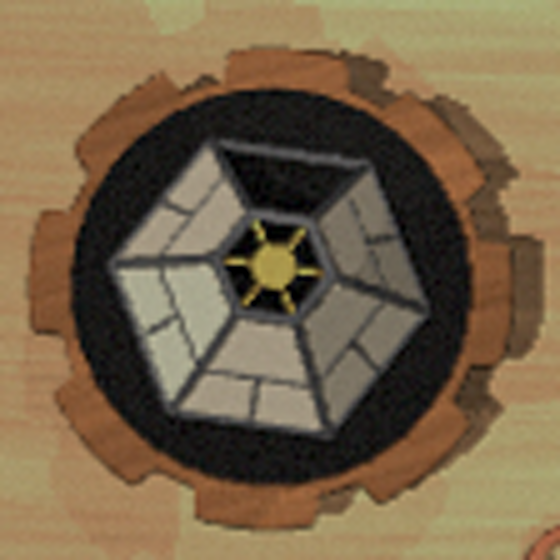

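```bash
cat >> h.py <<'E'
def rim(im,c):
    # edge profile at r=.149 (z=.064): wood orange -> notch phase (8-fold)
    a=np.radians(np.arange(0,360,.5)); out=[]
    for r in(.144,.147,.150):
        P=np.c_[c[0]+r*np.cos(a),c[1]+r*np.sin(a),np.full(len(a),.064)]
        q=proj("top",P).astype(np.float32)
        v=cv2.remap(cv2.GaussianBlur(im,(3,3),0),q[:,:1],q[:,1:],cv2.INTER_LINEAR)[:,0].astype(float)
        s=v[:,2]/(v[:,1]+1)  # redness
        out.append((np.degrees(np.angle(-(s*np.exp(-8j*a)).sum()))/-8%45, s))
    return out
def hexa(z,off,h=.070):
    w=ray("top",(np.array(z)+.5)/5-.5+off,h); c=w.mean(0); m=w[:2].mean(0)
    a=np.degrees(np.arctan2(*(w-c).T[::-1])); k=-60*np.arange(6)
    return w,c,np.degrees(np.angle(np.exp(1j*np.radians(a-k)).mean()))-30,np.hypot(*(w-c).T)
E
python3 - <<'E'
from h import *
im=cv2.imread("pics/top0.png"); c,_=mat(im)
for p,s in rim(im,c): print(round(p,2),[int(x) for x in np.arange(0,360,5)[s[::10]<1.5]])
w,cc,a,r=hexa([(215,143),(368,160),(428,308),(332,436),(172,413),(110,265)],[275,100]); print(cc,a,r.round(3))
m=w[:2].mean(0)-cc; print(np.degrees(np.arctan2(m[1],m[0])), ray("top",[[396,88],[436,90]],0))
x=cv2.imread("pics/top0.png")[160:210,395:440]
E
```

```text
19.68 [15, 20, 25, 60, 65, 70, 105, 110, 115, 145, 150, 155, 160, 195, 200, 205, 240, 245, 250, 285, 290, 295, 330, 335, 340]
19.56 [15, 20, 25, 60, 65, 70, 105, 110, 115, 150, 155, 160, 195, 200, 205, 240, 245, 250, 285, 290, 295, 330, 335, 340]
19.42 [0, 10, 15, 20, 25, 45, 55, 60, 65, 70, 95, 105, 110, 115, 150, 155, 160, 195, 200, 205, 240, 245, 250, 285, 290, 295, 325, 330, 335, 340]
[ 0.60265967 -0.03393573] -6.779054309735908 [0.099 0.103 0.101 0.102 0.102 0.103]
-7.562252188965622 [[ 0.85503069 -0.25953517]
 [ 0.85161088 -0.3955329 ]]
```

The wheel axis is at about (0.604, -0.034) and the bay points to about -7°, so it needs about -173° (clockwise). The notches sit at 19.6° + 45k. I'll enter the notch at -70.4° on the right side and sweep clockwise past the front. First I'll shut the fingers and move over that notch.

Request:
{"fn": "send_rows", "kwargs": {
  "targets": [
    {"claw": 0, "x": 0.08, "y": 0.06, "spin": 0.03},
    {"x": 0.16, "y": 0.12, "spin": 0.07},
    {"x": 0.16, "y": 0.12, "spin": 0.07},
    {"x": 0.16, "y": 0.12, "spin": 0.07},
    {"x": 0.16, "y": 0.12, "spin": 0.07},
    {"x": 0.16, "y": 0.12, "spin": 0.07},
    {"x": 0.16, "y": 0.12, "spin": 0.07},
    {"x": 0.16, "y": 0.12, "spin": 0.07},
    {"x": 0.16, "y": 0.12, "spin": 0.07},
    {"x": 0.16, "y": 0.12, "spin": 0.07},
    {"x": 0.16, "y": 0.12, "spin": 0.07},
    {"x": 0.16, "y": 0.12, "spin": 0.07},
    {"x": 0.16, "y": 0.12, "spin": 0.07},
    {"x": 0.16, "y": 0.12, "spin": 0.07},
    {"x": 0.03, "y": 0.02, "spin": 0.02},
    {},
    {},
    {},
    {}
  ]
}}

```text
schema error: expected keys x, y, z, spin, claw
```

Request:
{"fn": "send_rows", "kwargs": {
  "targets": [
    {"x": 0.08, "y": 0.06, "z": 0, "spin": 0.03, "claw": 0},
    {"x": 0.16, "y": 0.12, "z": 0, "spin": 0.07, "claw": 0},
    {"x": 0.16, "y": 0.12, "z": 0, "spin": 0.07, "claw": 0},
    {"x": 0.16, "y": 0.12, "z": 0, "spin": 0.07, "claw": 0},
    {"x": 0.16, "y": 0.12, "z": 0, "spin": 0.07, "claw": 0},
    {"x": 0.16, "y": 0.12, "z": 0, "spin": 0.07, "claw": 0},
    {"x": 0.16, "y": 0.12, "z": 0, "spin": 0.07, "claw": 0},
    {"x": 0.16, "y": 0.12, "z": 0, "spin": 0.07, "claw": 0},
    {"x": 0.16, "y": 0.12, "z": 0, "spin": 0.07, "claw": 0},
    {"x": 0.16, "y": 0.12, "z": 0, "spin": 0.07, "claw": 0},
    {"x": 0.16, "y": 0.12, "z": 0, "spin": 0.07, "claw": 0},
    {"x": 0.16, "y": 0.12, "z": 0, "spin": 0.07, "claw": 0},
    {"x": 0.16, "y": 0.12, "z": 0, "spin": 0.07, "claw": 0},
    {"x": 0.16, "y": 0.12, "z": 0, "spin": 0.07, "claw": 0},
    {"x": 0.03, "y": 0.02, "z": 0, "spin": 0.02, "claw": 0},
    {"x": 0, "y": 0, "z": 0, "spin": 0, "claw": 0},
    {"x": 0, "y": 0, "z": 0, "spin": 0, "claw": 0}
  ]
}}

```text
time_s: 1.8
ee_pos: [0.6539, -0.1783, 0.2052]
eef_rot: [-3.141, -0.0, 1.91]
force: [-0.1, -0.6, -0.6]
grip_width: 0.0007
grip_force: 0.0
```

Request:
{"fn": "send_rows", "kwargs": {
  "targets": [
    {"x": 0, "y": 0, "z": -0.1, "spin": 0, "claw": 0},
    {"x": 0, "y": 0, "z": -0.15, "spin": 0, "claw": 0},
    {"x": 0, "y": 0, "z": -0.15, "spin": 0, "claw": 0},
    {"x": 0, "y": 0, "z": -0.15, "spin": 0, "claw": 0},
    {"x": 0, "y": 0, "z": -0.1, "spin": 0, "claw": 0},
    {"x": 0, "y": 0, "z": -0.06, "spin": 0, "claw": 0},
    {"x": 0, "y": 0, "z": -0.06, "spin": 0, "claw": 0},
    {"x": 0, "y": 0, "z": 0, "spin": 0, "claw": 0},
    {"x": 0, "y": 0, "z": 0, "spin": 0, "claw": 0}
  ]
}}

```text
time_s: 2.7
ee_pos: [0.6548, -0.1779, 0.0523]
eef_rot: [3.141, 0.001, 1.912]
force: [0.3, -0.6, 1.0]
grip_width: 0.0001
grip_force: 0.0
```

Run:
```python
from h import *
im=camera("side"); p=proj("side",[.604,-.034,.08])[0].astype(int); print(p)
x=im[p[1]-75:p[1]+75,p[0]-100:p[0]+100]; cv2.imwrite("pics/s1.png",cv2.resize(x,None,fx=4,fy=4,interpolation=cv2.INTER_CUBIC))
# sweep table: commanded shift per 3 deg clockwise, in units of .2 m
c=np.array([.604,-.034]); r=.1525
a=np.radians(-70.9-3.25*np.arange(41)); P=c+r*np.c_[np.cos(a),np.sin(a)]
print((np.diff(P,axis=0)/.2).round(3).tolist(), P[-1])
```

```text
[289 188]
[[-0.041, -0.013], [-0.042, -0.011], [-0.042, -0.008], [-0.043, -0.006], [-0.043, -0.003], [-0.043, -0.001], [-0.043, 0.002], [-0.043, 0.004], [-0.043, 0.006], [-0.042, 0.009], [-0.042, 0.011], [-0.041, 0.014], [-0.04, 0.016], [-0.039, 0.018], [-0.038, 0.02], [-0.037, 0.022], [-0.036, 0.025], [-0.034, 0.026], [-0.033, 0.028], [-0.031, 0.03], [-0.029, 0.032], [-0.027, 0.034], [-0.025, 0.035], [-0.023, 0.036], [-0.021, 0.038], [-0.019, 0.039], [-0.017, 0.04], [-0.015, 0.041], [-0.012, 0.041], [-0.01, 0.042], [-0.007, 0.043], [-0.005, 0.043], [-0.003, 0.043], [-0.0, 0.043], [0.002, 0.043], [0.005, 0.043], [0.007, 0.043], [0.01, 0.042], [0.012, 0.042], [0.014, 0.041]] [0.46153382 0.02040254]
```

View pics/s1.png

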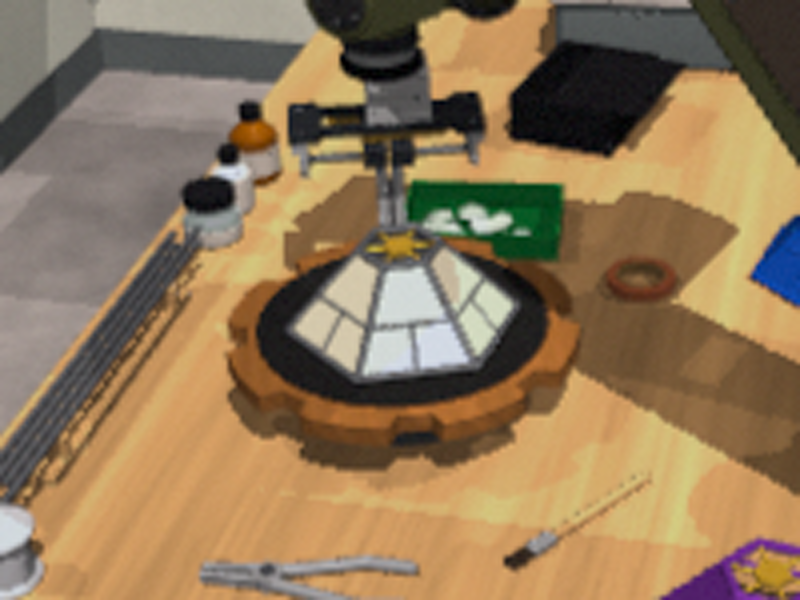

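The fingers hang behind the frame, at crop position (392,195), down in the notch on the tray side, and nothing has been hit. Next is the clockwise sweep at about 33°/s.

Request:
{"fn": "send_rows", "kwargs": {
  "targets": [
    {"x": -0.02, "y": -0.007, "z": 0, "spin": -0.018, "claw": 0},
    {"x": -0.021, "y": -0.006, "z": 0, "spin": -0.018, "claw": 0},
    {"x": -0.021, "y": -0.006, "z": 0, "spin": -0.018, "claw": 0},
    {"x": -0.021, "y": -0.005, "z": 0, "spin": -0.018, "claw": 0},
    {"x": -0.042, "y": -0.008, "z": 0, "spin": -0.036, "claw": 0},
    {"x": -0.043, "y": -0.006, "z": 0, "spin": -0.036, "claw": 0},
    {"x": -0.043, "y": -0.003, "z": 0, "spin": -0.036, "claw": 0},
    {"x": -0.043, "y": -0.001, "z": 0, "spin": -0.036, "claw": 0},
    {"x": -0.043, "y": 0.002, "z": 0, "spin": -0.036, "claw": 0},
    {"x": -0.043, "y": 0.004, "z": 0, "spin": -0.036, "claw": 0},
    {"x": -0.043, "y": 0.006, "z": 0, "spin": -0.036, "claw": 0},
    {"x": -0.042, "y": 0.009, "z": 0, "spin": -0.036, "claw": 0},
    {"x": -0.042, "y": 0.011, "z": 0, "spin": -0.036, "claw": 0},
    {"x": -0.041, "y": 0.014, "z": 0, "spin": -0.036, "claw": 0},
    {"x": -0.04, "y": 0.016, "z": 0, "spin": -0.036, "claw": 0},
    {"x": -0.039, "y": 0.018, "z": 0, "spin": -0.036, "claw": 0},
    {"x": -0.038, "y": 0.02, "z": 0, "spin": -0.036, "claw": 0}
  ]
}}

```text
time_s: 4.45
ee_pos: [0.5291, -0.166, 0.0516]
eef_rot: [3.141, 0.0, 1.061]
force: [0.8, 0.0, 1.0]
grip_width: 0.0005
grip_force: 0.5
```

Request:
{"fn": "send_rows", "kwargs": {
  "targets": [
    {"x": -0.037, "y": 0.022, "z": 0, "spin": -0.036, "claw": 0},
    {"x": -0.036, "y": 0.025, "z": 0, "spin": -0.036, "claw": 0},
    {"x": -0.034, "y": 0.026, "z": 0, "spin": -0.036, "claw": 0},
    {"x": -0.033, "y": 0.028, "z": 0, "spin": -0.036, "claw": 0},
    {"x": -0.031, "y": 0.03, "z": 0, "spin": -0.036, "claw": 0},
    {"x": -0.029, "y": 0.032, "z": 0, "spin": -0.036, "claw": 0},
    {"x": -0.027, "y": 0.034, "z": 0, "spin": -0.036, "claw": 0},
    {"x": -0.025, "y": 0.035, "z": 0, "spin": -0.036, "claw": 0},
    {"x": -0.023, "y": 0.036, "z": 0, "spin": -0.036, "claw": 0},
    {"x": -0.021, "y": 0.038, "z": 0, "spin": -0.036, "claw": 0},
    {"x": -0.019, "y": 0.039, "z": 0, "spin": -0.036, "claw": 0},
    {"x": -0.017, "y": 0.04, "z": 0, "spin": -0.036, "claw": 0},
    {"x": -0.015, "y": 0.041, "z": 0, "spin": -0.036, "claw": 0},
    {"x": -0.012, "y": 0.041, "z": 0, "spin": -0.036, "claw": 0},
    {"x": -0.01, "y": 0.042, "z": 0, "spin": -0.036, "claw": 0},
    {"x": -0.007, "y": 0.043, "z": 0, "spin": -0.036, "claw": 0},
    {"x": -0.005, "y": 0.043, "z": 0, "spin": -0.036, "claw": 0}
  ]
}}

```text
time_s: 6.15
ee_pos: [0.4529, -0.0468, 0.0515]
eef_rot: [3.141, 0.0, 0.099]
force: [-0.4, -1.2, 0.8]
grip_width: 0.0004
grip_force: 0.6
```

Request:
{"fn": "send_rows", "kwargs": {
  "targets": [
    {"x": -0.003, "y": 0.043, "z": 0, "spin": -0.036, "claw": 0},
    {"x": 0, "y": 0.043, "z": 0, "spin": -0.036, "claw": 0},
    {"x": 0.002, "y": 0.043, "z": 0, "spin": -0.036, "claw": 0},
    {"x": 0.005, "y": 0.043, "z": 0, "spin": -0.036, "claw": 0},
    {"x": 0.007, "y": 0.043, "z": 0, "spin": -0.036, "claw": 0},
    {"x": 0.01, "y": 0.042, "z": 0, "spin": -0.036, "claw": 0},
    {"x": 0.006, "y": 0.021, "z": 0, "spin": -0.018, "claw": 0},
    {"x": 0.006, "y": 0.021, "z": 0, "spin": -0.018, "claw": 0},
    {"x": 0.004, "y": 0.011, "z": 0, "spin": -0.01, "claw": 0},
    {"x": 0, "y": 0, "z": 0, "spin": 0, "claw": 0},
    {"x": 0, "y": 0, "z": 0, "spin": 0, "claw": 0},
    {"x": 0, "y": 0, "z": 0, "spin": 0, "claw": 0}
  ]
}}

```text
time_s: 7.35
ee_pos: [0.4607, 0.0149, 0.0515]
eef_rot: [-3.142, -0.0, -0.308]
force: [1.0, 0.1, -0.4]
grip_width: 0.0008
grip_force: 0.0
```

Request:
{"fn": "send_rows", "kwargs": {
  "targets": [
    {"x": -0.005, "y": -0.015, "z": 0, "spin": 0, "claw": 0},
    {"x": 0, "y": 0, "z": 0.1, "spin": 0, "claw": 0},
    {"x": 0, "y": 0, "z": 0.2, "spin": 0, "claw": 0},
    {"x": 0, "y": 0, "z": 0.2, "spin": 0, "claw": 0},
    {"x": 0, "y": 0, "z": 0.2, "spin": 0, "claw": 0},
    {"x": -0.04, "y": -0.2, "z": 0, "spin": 0.08, "claw": 0},
    {"x": -0.04, "y": -0.2, "z": 0, "spin": 0.08, "claw": 0},
    {"x": -0.04, "y": -0.2, "z": 0, "spin": 0.08, "claw": 0},
    {"x": -0.04, "y": -0.2, "z": 0, "spin": 0.08, "claw": 0},
    {"x": -0.04, "y": -0.2, "z": 0, "spin": 0.08, "claw": 0},
    {"x": -0.04, "y": -0.2, "z": 0, "spin": 0.08, "claw": 0},
    {"x": -0.04, "y": -0.2, "z": 0, "spin": 0.06, "claw": 0},
    {"x": 0, "y": 0, "z": 0, "spin": 0, "claw": 0},
    {"x": 0, "y": 0, "z": 0, "spin": 0, "claw": 0}
  ]
}}

```text
time_s: 8.75
ee_pos: [0.4033, -0.2683, 0.1912]
eef_rot: [-3.141, 0.0, 0.537]
force: [-0.1, -0.0, 0.6]
grip_width: 0.0006
grip_force: 0.0
```

Run:
```python
from h import *
im=camera("top"); cv2.imwrite("pics/top1.png",im); c,_=mat(im); print(c,get_obs()["ee_pos"])
for p,s in rim(im,c): print(round(p,2))
cv2.imwrite("pics/z1.png",cv2.resize(im[100:212,275:387],None,fx=5,fy=5,interpolation=cv2.INTER_CUBIC))
```

```text
[ 0.60461662 -0.03387158] [ 0.40363868 -0.26762498  0.19129507]
29.03
29.02
28.99
```

View pics/z1.png

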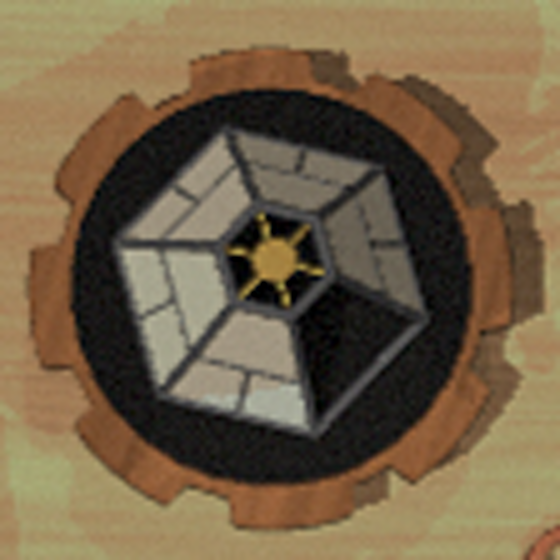

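The bay now faces lower right in the crop, between corners (425,320) and (317,434). The frame is still central and nothing else has moved.

Run:
```python
from h import *
w,cc,a,r=hexa([(425,320),(317,434),(160,396),(120,243),(230,130),(380,163)],[275,100]); print(cc,a,r.round(3))
m=w[:2].mean(0)-cc; print(np.degrees(np.arctan2(m[1],m[0])))
rot=a+180; print("left cw",rot)
c=np.array([.6045,-.034]); ph=-151.0; R=.1525
p=lambda d:c+R*np.array([np.cos(np.radians(d)),np.sin(np.radians(d))])
print("entry",p(ph),"end of contact (centre slack 2.8)",p(ph-rot-2.8))
```

```text
[ 0.60683644 -0.03460138] -132.72955671255318 [0.1   0.102 0.102 0.099 0.1   0.102]
-133.33037894508035
left cw 47.270443287446824
entry [ 0.47112049 -0.10793347] end of contact (centre slack 2.8) [0.46219628 0.02082611]
```

Request:
{"fn": "send_rows", "kwargs": {
  "targets": [
    {"x": 0.067, "y": 0.16, "z": 0, "spin": -0.02, "claw": 0},
    {"x": 0.067, "y": 0.16, "z": 0, "spin": 0, "claw": 0},
    {"x": 0.067, "y": 0.16, "z": 0, "spin": 0, "claw": 0},
    {"x": 0.067, "y": 0.16, "z": 0, "spin": 0, "claw": 0},
    {"x": 0.067, "y": 0.16, "z": 0, "spin": 0, "claw": 0},
    {"x": 0, "y": 0, "z": 0, "spin": 0, "claw": 0},
    {"x": 0, "y": 0, "z": 0, "spin": 0, "claw": 0},
    {"x": 0, "y": 0, "z": 0, "spin": 0, "claw": 0}
  ]
}}

```text
time_s: 9.6
ee_pos: [0.4705, -0.108, 0.1915]
eef_rot: [3.142, 0.0, 0.508]
force: [-0.9, 0.4, -0.3]
grip_width: 0.0005
grip_force: 0.0
```

Request:
{"fn": "send_rows", "kwargs": {
  "targets": [
    {"x": 0, "y": 0, "z": -0.15, "spin": 0, "claw": 0},
    {"x": 0, "y": 0, "z": -0.2, "spin": 0, "claw": 0},
    {"x": 0, "y": 0, "z": -0.15, "spin": 0, "claw": 0},
    {"x": 0, "y": 0, "z": -0.1, "spin": 0, "claw": 0},
    {"x": 0, "y": 0, "z": -0.05, "spin": 0, "claw": 0},
    {"x": 0, "y": 0, "z": -0.05, "spin": 0, "claw": 0},
    {"x": 0, "y": 0, "z": 0, "spin": 0, "claw": 0},
    {"x": 0, "y": 0, "z": 0, "spin": 0, "claw": 0},
    {"x": 0, "y": 0, "z": 0, "spin": 0, "claw": 0}
  ]
}}

```text
time_s: 10.5
ee_pos: [0.4713, -0.1081, 0.0523]
eef_rot: [3.14, -0.001, 0.508]
force: [0.6, 0.4, -0.2]
grip_width: 0.0005
grip_force: 0.0
```

Request:
{"fn": "send_rows", "kwargs": {
  "targets": [
    {"x": -0.007, "y": 0.013, "z": 0, "spin": -0.012, "claw": 0},
    {"x": -0.01, "y": 0.019, "z": 0, "spin": -0.018, "claw": 0},
    {"x": -0.009, "y": 0.02, "z": 0, "spin": -0.018, "claw": 0},
    {"x": -0.017, "y": 0.04, "z": 0, "spin": -0.036, "claw": 0},
    {"x": -0.015, "y": 0.041, "z": 0, "spin": -0.036, "claw": 0},
    {"x": -0.012, "y": 0.041, "z": 0, "spin": -0.036, "claw": 0},
    {"x": -0.01, "y": 0.042, "z": 0, "spin": -0.036, "claw": 0},
    {"x": -0.007, "y": 0.043, "z": 0, "spin": -0.036, "claw": 0},
    {"x": -0.005, "y": 0.043, "z": 0, "spin": -0.036, "claw": 0},
    {"x": -0.003, "y": 0.043, "z": 0, "spin": -0.036, "claw": 0},
    {"x": 0, "y": 0.043, "z": 0, "spin": -0.036, "claw": 0},
    {"x": 0.002, "y": 0.043, "z": 0, "spin": -0.036, "claw": 0},
    {"x": 0.005, "y": 0.043, "z": 0, "spin": -0.036, "claw": 0},
    {"x": 0.007, "y": 0.043, "z": 0, "spin": -0.036, "claw": 0},
    {"x": 0.01, "y": 0.042, "z": 0, "spin": -0.036, "claw": 0},
    {"x": 0.006, "y": 0.021, "z": 0, "spin": -0.018, "claw": 0},
    {"x": 0.006, "y": 0.021, "z": 0, "spin": -0.018, "claw": 0},
    {"x": 0, "y": 0, "z": 0, "spin": 0, "claw": 0},
    {"x": 0, "y": 0, "z": 0, "spin": 0, "claw": 0},
    {"x": 0, "y": 0, "z": 0, "spin": 0, "claw": 0}
  ]
}}

```text
time_s: 12.5
ee_pos: [0.459, 0.0121, 0.0516]
eef_rot: [-3.142, -0.0, -0.302]
force: [0.5, -0.3, 0.8]
grip_width: 0.0001
grip_force: 0.0
```

Request:
{"fn": "send_rows", "kwargs": {
  "targets": [
    {"x": 0.005, "y": 0.016, "z": 0, "spin": -0.014, "claw": 0},
    {"x": 0.005, "y": 0.016, "z": 0, "spin": -0.014, "claw": 0},
    {"x": 0, "y": 0, "z": 0, "spin": 0, "claw": 0},
    {"x": 0, "y": 0, "z": 0, "spin": 0, "claw": 0}
  ]
}}

```text
time_s: 12.9
ee_pos: [0.461, 0.0188, 0.0514]
eef_rot: [-3.142, 0.0, -0.346]
force: [0.3, 0.8, -0.1]
grip_width: 0.0005
grip_force: 0.0
```

Run:
```python
from h import *
im=camera("top"); cv2.imwrite("pics/top2.png",im); print(mat(im))
for p,s in rim(im,[.6045,-.034]): print(round(p,2))
cv2.imwrite("pics/z2.png",cv2.resize(im[100:212,275:387],None,fx=5,fy=5,interpolation=cv2.INTER_CUBIC))
```

```text
(array([ 0.56332194, -0.01643411]), np.float64(0.15711146882531615))
27.86
27.93
27.76
```

View pics/z2.png

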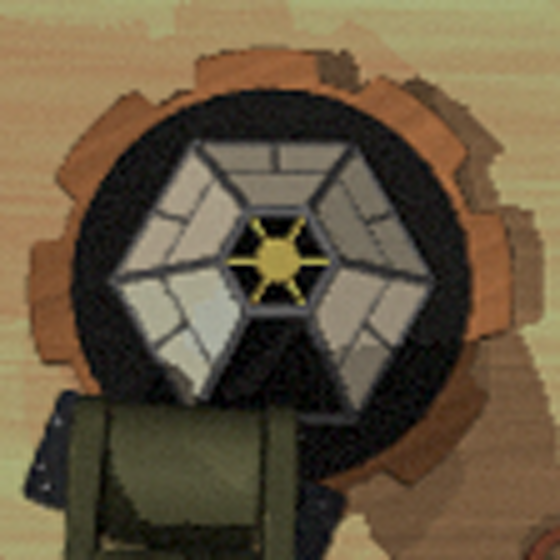

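Run:
```python
from h import *
w=ray("top",(np.array([(197,142),(352,142),(435,280),(112,276)])+.5)/5-.5+[275,100],.070)
for i,j in((0,1),(3,2)):
    d=w[i]-w[j]; print(d, "bay err deg from front", np.degrees(np.arctan2(d[1],d[0]))-90)
im=cv2.imread("pics/top2.png")
c=np.array([.6045,-.034])
for p,s in rim(im,c):
    a=np.arange(0,360,.5); k=(a<135)|(a>225)
    k=(a<135)|(a>=270)  # 5 full periods
    print(np.degrees(np.angle(-(s[k]*np.exp(-8j*np.radians(a[k]))).sum()))/-8%45)
```

```text
[-0.0023269   0.09874673] bay err deg from front 1.3498862794975963
[-0.00197425  0.20492268] bay err deg from front 0.5519773767880736
30.073677587384296
29.79862885221323
29.636957598146054
```

The bay is about 0.9° short of the front, so I'll nudge it that much, back off, lift out, move clear and check.

Request:
{"fn": "send_rows", "kwargs": {
  "targets": [
    {"x": 0.004, "y": 0.011, "z": 0, "spin": -0.01, "claw": 0},
    {"x": 0, "y": 0, "z": 0, "spin": 0, "claw": 0},
    {"x": 0, "y": 0, "z": 0, "spin": 0, "claw": 0},
    {"x": 0, "y": 0, "z": 0, "spin": 0, "claw": 0},
    {"x": -0.005, "y": -0.016, "z": 0, "spin": 0, "claw": 0},
    {"x": 0, "y": 0, "z": 0.1, "spin": 0, "claw": 0},
    {"x": 0, "y": 0, "z": 0.2, "spin": 0, "claw": 0},
    {"x": 0, "y": 0, "z": 0.2, "spin": 0, "claw": 0},
    {"x": 0, "y": 0, "z": 0.2, "spin": 0, "claw": 0},
    {"x": -0.04, "y": -0.2, "z": 0, "spin": 0.08, "claw": 0},
    {"x": -0.04, "y": -0.2, "z": 0, "spin": 0.08, "claw": 0},
    {"x": -0.04, "y": -0.2, "z": 0, "spin": 0.08, "claw": 0},
    {"x": -0.04, "y": -0.2, "z": 0, "spin": 0.08, "claw": 0},
    {"x": -0.04, "y": -0.2, "z": 0, "spin": 0.08, "claw": 0},
    {"x": -0.04, "y": -0.2, "z": 0, "spin": 0.08, "claw": 0},
    {"x": -0.04, "y": -0.2, "z": 0, "spin": 0.06, "claw": 0},
    {"x": 0, "y": 0, "z": 0, "spin": 0, "claw": 0},
    {"x": 0, "y": 0, "z": 0, "spin": 0, "claw": 0}
  ]
}}

```text
time_s: 14.75
ee_pos: [0.4044, -0.2627, 0.1912]
eef_rot: [-3.141, 0.0, 0.484]
force: [-0.2, 0.7, -0.1]
grip_width: 0.0004
grip_force: 0.0
```

Run:
```python
from h import *
im=camera("top"); cv2.imwrite("pics/top3.png",im); print(mat(im),get_obs()["ee_pos"])
for p,s in rim(im,[.6045,-.034]): print(round(p,2))
cv2.imwrite("pics/z3.png",cv2.resize(im[100:212,275:387],None,fx=5,fy=5,interpolation=cv2.INTER_CUBIC))
```

```text
(array([ 0.60468802, -0.03394282]), np.float64(0.12641867719013553)) [ 0.40464476 -0.26200164  0.19129375]
26.87
26.87
26.85
```

View pics/z3.png

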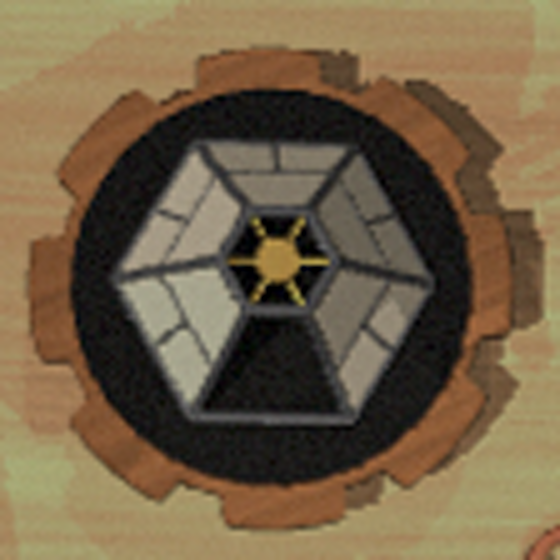

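View pics/top3.png

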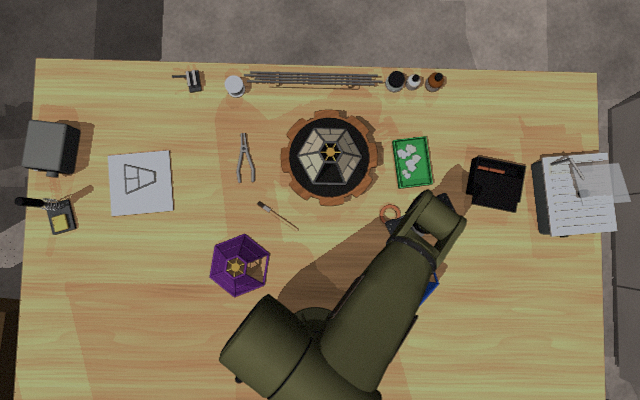

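Everything else is where it was, and the bay (crop corners (192,413) and (355,421)) faces the front. One finer check from the frame's silhouette.

Run:
```python
from h import *
c0=np.array([.6045,-.034])
w,cc,a,r=hexa([(355,421),(192,413),(114,275),(200,143),(352,144),(434,282)],[275,100]); print("clicked",a,cc,r.round(3))
for f in("top0","top1","top3"):
    im=cv2.resize(cv2.imread(f"pics/{f}.png"),None,fx=4,fy=4,interpolation=cv2.INTER_CUBIC); g=cv2.GaussianBlur(im.max(2),(5,5),0)
    m=np.zeros_like(g); q=proj("top",np.c_[c0+.12*np.c_[np.cos(t:=np.linspace(0,6.28,60)),np.sin(t)],np.full(60,.066)])*4+1.5
    cv2.fillConvexPoly(m,q.astype(int),255); g=((g>62)&(m>0)).astype(np.uint8)
    k=cv2.connectedComponentsWithStats(g); i=1+np.argmax(k[2][1:,4])
    cs,_=cv2.findContours((k[1]==i).astype(np.uint8),cv2.RETR_EXTERNAL,cv2.CHAIN_APPROX_NONE)
    p=cv2.convexHull(max(cs,key=len))[:,0]; w=ray("top",(p-1.5)/4,.070); d=np.roll(w,-1,0)-w
    L=np.hypot(*d.T); th=np.arctan2(d[:,1],d[:,0]); z=(L*np.exp(6j*th)).sum()
    print(f,"edge phase mod 60:",np.degrees(np.angle(z))/6%60,"coh",abs(z)/L.sum(), w.mean(0))
```

```text
clicked -179.83330445493056 [ 0.60771776 -0.03616807] [0.103 0.1   0.102 0.099 0.1   0.101]
top0 edge phase mod 60: 22.619739930072228 coh 0.8843044046709111 [ 0.5906523  -0.02402982]
top1 edge phase mod 60: 17.26729228320101 coh 0.8313440958925383 [ 0.60855713 -0.02952809]
top3 edge phase mod 60: 30.29509315504772 coh 0.8502317762552948 [ 0.61560482 -0.03807719]
```

```bash
python3 -c "
from station import *
print(hand_in())"
```

```text
the job is handed in; nothing more can be done
None
```

The open bay now faces the front to within about 0.3° by camera, the frame still stands centred and untouched, the wheel is at rest with the arm clear, nothing else on the bench looks moved, and the job was handed in at about 15 s.

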